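Put the carved model buildings back on their own plots

ROBOT

A 6-joint arm with a two-finger parallel gripper is mounted at the origin on the work surface. World frame = base frame: x ahead of the robot, y to its left, z up, the work surface at z = 0. Lengths are in m, angles in degrees, forces in N, time in s.
With the tool pointing down it reaches from about 0.225 to 0.725 m from the base axis. Payload 3.1 kg.
Tool frame: the origin (TCP) lies at the very end of the fingers, on their centre line; the grasp point (between the pads) lies grip_depth behind it (grip_depth is the distance from the TCP to the grasp point, in m); z points along the fingers, y is the line along which they close (so a half turn about z gives the same grasp; the last joint's range is limited). The gripper opens to 85 mm and grips with 20 to 120 N. Pads are 22 mm wide; open, the fingers measure 114 mm over their backs; the gripper's body (76 mm by 85 mm) begins 54 mm behind the grasp point. The pads swing forward as they close: fully open they stand 13 mm farther back than shut.
Start: joints at [62.005, 2.75, 5.684, 92.934, 0, 82.678], TCP at [0.185, 0.491, 0.231] pointing down, gripper open.
Joint ranges: [-166.93, 166.93], [-56.73, 111.36], [-69.38, 81.34], [-121.58, 131.49], [-85.45, 84.26], [-180, 180]. Speed limits (degrees/s): [159.86, 159.86, 180, 180, 180, 180].

INTERFACE

Orientations are given as [roll, pitch, yaw] about the fixed x, y, z axes, in that order (R = Rz(yaw) Ry(pitch) Rx(roll)).
In Python, from bench import observe, snapshot, close_job, grip_depth gives the robot as it stands.
- The arm moves only by the shell command python3 -m jog 'ROWS'. ROWS is text: rows parted by semicolons, each of 5 numbers parted by spaces: the opening, from -1 (shut) to 1 (fully open), then the shift along the tool's x, y, z scaled (see below), then the turn about the tool's z scaled (see below). A call has 1 to 10 rows; each row shifts and turns the commanded pose from where the row before left it, along the tool's axes as they then stand; what a row does not reach is not made up. The controller multiplies each number of a shift by 2.5 cm and each number of a turn by 0.08 rad. A row lasts 1/12 s, in which the tool goes at most 41.7 mm and 7.16 degrees, less where a joint would pass 70% of its speed; a pose out of reach is approached as far as the arm can. A call with a number of a shift or a turn outside -1 to 1 is refused whole. A call with a gripper value outside its range is refused whole. The fingers move at their own pace and stop on an object; the grip force is fixed at half the most. Time passes only in rows, so rows that do not move let the fingers close. It gives the time, the measured TCP pose, the force, the opening and the grip force at its end, in the units of the state.
- observe(): the state, without advancing time (a new reading comes with each control period).
- snapshot(name): name is "side" or "top"; returns a dict with "pixels" (384x512x3 uint8, blue, green, red), "fx", "fy", "cx", "cy" (pixels), "k1" (the pictures are not rectified: a ray, as slopes to the right and down, at radius r is drawn at 1 + k1 r^2 times it, then the intrinsics apply), "R" (3x3) and "t" (3): a world point X has camera coordinates R X + t. Camera axes: x right, y down, z forward; pixel columns grow to the right and rows downward; lengths in m; the calibration is good to about 2 mm. A picture is of the moment at which its call begins. There is no depth.
- close_job(): hands the job in; it is judged then, once.
The state is a dict: "clock": time; "qpos": joint angles; "qd": joint speeds; "tau": joint torques, N m; "eef_pos": TCP position; "ee_rot": TCP orientation; "contact_force": force on the tool from outside, world axes, zero at the start; "ft_torque": the same for the moment, N m; "grip_width": finger opening in m; "finger_force": force on a finger pad.
Only numpy, scipy, OpenCV 4.12 (cv2) and the standard library are available. Lean on these libraries where they do the work, as an engineer would, in place of code of your own. Each camera call takes 0.05 s, during which the arm holds its last target. There are 200 camera calls.

TASK

The three carved foam buildings have been set down on each other's plywood plots: move each one to the plot with the same outline as its foot (round, square, oblong), upright in the middle and lined up with the plot's sides where it has sides. Use the empty turntable to park one building, standing and let go, while you swap them, and never let a building touch the painty bench. Do not disturb the brush jar, the block offcut or the wedge offcut.

Things in the scene. Friction and masses are not known exactly. Their poses are not given: they have to be found in the camera images.
- round_tower: Model of a round tower with a domed roof, 77 mm high. Carved from pale peach-coloured hard foam, 50 to 140 g, rigid, grips well. Origin: centre of its underside, z up. Round foot, 64 mm in diameter and 14 mm thick, with a plain upright cylinder 40 mm in diameter on it up to 62 mm, then the dome. At the start it stands on another model's plot.
- square_tower: Model of a square tower with a stepped pyramid roof, 78 mm high. Carved from pale peach-coloured hard foam, 50 to 140 g, rigid, grips well. Origin: centre of its underside, z up. Square foot 60 x 60 mm, 14 mm thick; on it a shaft 40 x 40 mm in plan with upright faces up to 58 mm, then the roof. x and y are square to its faces. At the start it stands on another model's plot.
- long_barn: Model of a long barn with a gable roof, 77 mm high. Carved from pale peach-coloured hard foam, 50 to 140 g, rigid, grips well. Origin: centre of its underside, z up. Oblong foot 94 mm long (along x) and 52 mm wide (along y), 14 mm thick; on it the upright walls, 80 mm long (x) and 36 mm wide (y), up to 60 mm, then the roof with its ridge along x. At the start it stands on another model's plot.
- round_plot: Round board, 116 mm in diameter: the round tower's plot. Fixed to the bench and does not move; plain pale plywood, 20 mm thick, flat top. Origin: centre of its underside on the bench, so its top is 20 mm above the origin; z up. 
- square_plot: Square board, 110 x 110 mm: the square tower's plot. Fixed to the bench and does not move; plain pale plywood, 20 mm thick, flat top. Origin: centre of its underside on the bench, so its top is 20 mm above the origin; z up. x and y are square to its sides.
- long_plot: Oblong board, 136 mm long (along x) and 84 mm wide (along y): the long barn's plot. Fixed to the bench and does not move; plain pale plywood, 20 mm thick, flat top. Origin: centre of its underside on the bench, so its top is 20 mm above the origin; z up. 
- turntable: Modelling turntable, the free spot: a grey metal disc 160 mm in diameter on a narrower dark foot, empty at the start, locked (it neither turns nor moves). Flat top 40 mm above the bench. Origin: centre of its underside on the bench, z up.
- brush_jar: Bystander: white round jar, 66 mm in diameter and 85 mm high, with a blue band and three brushes that reach up to about 155 mm. Loose. Origin: centre of its underside.
- offcut_block: Bystander: a brick-shaped foam offcut, 75 x 48 x 32 mm high, lying loose on the bench near the brush jar. Origin: centre of its underside.
- offcut_wedge: Bystander: a small foam offcut stepped like a wedge, 60 x 36 mm, 28 mm high at its tall end, lying loose on the bench. Origin: centre of its underside.
Not all that is in view belongs to the job. What is shaped like the long_plot but green is not meant.

How it is judged:
By the outcome, as a careful person would: the job done as asked, in the order asked, and still so for the second after the job is handed in, with the robot touching nothing.
It also fails if it takes over 104 s, if anything falls off the work surface, if the arm or the gripper's body presses on something with over 40 N, if the wrist force passes 120 N, or if a joint passes its speed limit or range.

## Working session

There is one attempt and no reset: what is moved stays moved. The work goes in short steps, Python scripts to look and compute and a shell command to move; the robot and the scene stay as the last step left them, time stands still between calls to the robot, and variables do not carry over. Pictures are saved under pics/ and viewed, at most 14 in all, crops included, and the job is handed in when it is done.

```bash
ls; mkdir -p pics; python3 - <<'E'
from bench import *
import cv2,pickle
print(grip_depth,observe())
for n in("side","top"):
    s=snapshot(n);cv2.imwrite(f"pics/{n}0.png",s["pixels"]);pickle.dump(s,open(f"{n}0.pkl","wb"))
    print({k:v for k,v in s.items() if k!="pixels"})
E
```

```text
pics
0.0187 {'clock': 0.0, 'qpos': array([6.20041808e+01, 2.79256782e+00, 5.58887385e+00, 9.29359489e+01,
       1.58117632e-04, 8.26769674e+01]), 'qd': array([ 0.08064187, -0.04152644,  0.02299522,  0.03773118,  0.02560102,
        0.14536469]), 'tau': array([ 1.58586972e-04, -3.38777411e+01,  3.20017505e+01,  2.02050630e-02,
       -1.41096230e-04, -5.31296052e-06]), 'eef_pos': array([0.1850516 , 0.49061477, 0.2300962 ]), 'ee_rot': array([-1.79861516e+02, -1.79561489e-02,  1.59327191e+02]), 'contact_force': array([ 0.42145503,  0.61307045, -0.7877131 ]), 'ft_torque': array([-0.01270332, -0.04018755, -0.02861128]), 'finger_force': 0.0, 'grip_width': 0.08505468934076911}
{'fx': 438.8273356417846, 'fy': 438.8273356417846, 'cx': 261.3008526659118, 'cy': 194.22838786794128, 'k1': -0.13179355023848252, 'R': array([[-0.63556805,  0.77176387,  0.02082759],
       [ 0.45131999,  0.39329112, -0.80101958],
       [-0.62638927, -0.49970254, -0.59827573]]), 't': array([ 0.28331056, -0.17204095,  1.51110741])}
{'fx': 396.55561932235616, 'fy': 396.55561932235616, 'cx': 250.96588870732435, 'cy': 195.27427055334297, 'k1': -0.13114451396670881, 'R': array([[-0.00436628, -0.99998838, -0.00204549],
       [-0.98993592,  0.00461171, -0.1414412 ],
       [ 0.14144899,  0.00140733, -0.98994455]]), 't': array([0.02686789, 0.47782927, 1.18381101])}
```

View pics/top0.png

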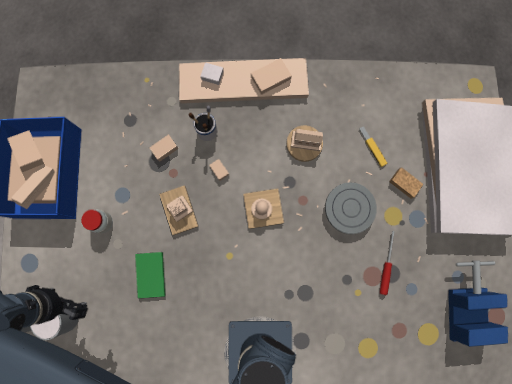

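View pics/side0.png

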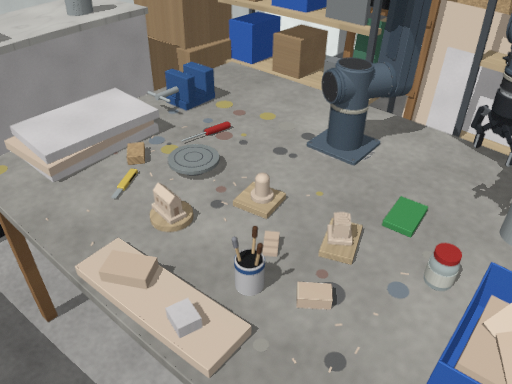

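The top view shows the barn on the round plot at (305,142), the round tower on the square plot at (263,208) and the square tower on the long plot at (180,210). The turntable is at (350,208), the jar at (205,124), the block at (164,149) and the wedge at (219,170). In the side view the same things are at (170,208), (261,193), (341,235) and (193,160). The jar is at (250,270).

```bash
cat > h.py <<'E'
import numpy as np,cv2,pickle
from scipy.optimize import minimize
def proj(s,X):
    c=np.atleast_2d(X)@s["R"].T+s["t"]; u=c[:,:2]/c[:,2:]; u=u*(1+s["k1"]*(u**2).sum(1,keepdims=True))
    return u*[s["fx"],s["fy"]]+[s["cx"],s["cy"]]
def ray(s,p):
    d=(np.array(p)-[s["cx"],s["cy"]])/[s["fx"],s["fy"]];u=d.copy()
    for _ in range(20): u=d/(1+s["k1"]*(u@u))
    return -s["R"].T@s["t"], s["R"].T@np.append(u,1)
def atz(s,p,z):
    o,d=ray(s,p); return o+d*(z-o[2])/d[2]
def tri(ss,ps):   # two-view triangulation
    A=np.zeros((3,3));b=np.zeros(3)
    for s,p in zip(ss,ps):
        o,d=ray(s,p);d/=np.linalg.norm(d);M=np.eye(3)-np.outer(d,d);A+=M;b+=M@o
    return np.linalg.solve(A,b)
def rect(a,b,z): return [[(-a/2,-b/2,z),(a/2,-b/2,z)],[(a/2,-b/2,z),(a/2,b/2,z)],[(a/2,b/2,z),(-a/2,b/2,z)],[(-a/2,b/2,z),(-a/2,-b/2,z)]]
def circ(d,z):
    t=np.linspace(0,2*np.pi,41);P=[(d/2*np.cos(x),d/2*np.sin(x),z) for x in t];return [[P[i],P[i+1]] for i in range(40)]
M=dict(round_plot=circ(.116,0),square_plot=rect(.11,.11,0),long_plot=rect(.136,.084,0),turntable=circ(.16,0),
 round_tower=circ(.064,.014),square_tower=rect(.06,.06,.014)+rect(.04,.04,.058),long_barn=rect(.094,.052,.014)+[[(-.04,0,.077),(.04,0,.077)]])
def place(name,p):
    E=np.array(M[name]);c,s=np.cos(p[2]),np.sin(p[2]);R=np.array([[c,-s,0],[s,c,0],[0,0,1]])
    return E@R.T+[p[0],p[1],p[3]]
def grads(s):
    g=cv2.GaussianBlur(s["pixels"].astype(np.float32),(0,0),.9)
    return cv2.Scharr(g,cv2.CV_32F,1,0)/32,cv2.Scharr(g,cv2.CV_32F,0,1)/32
def score(name,p,views):
    E=place(name,p);n=3 if len(E)>20 else 25;w=(np.arange(n)+.5)/n;tot=0
    for s,(gx,gy) in views:
        for e in E:
            q=proj(s,e[0]+(e[1]-e[0])*w[:,None]);d=q[-1]-q[0];d/=np.linalg.norm(d)+1e-9
            m=q.astype(np.float32)[None]
            v=lambda g:cv2.remap(g,m,None,cv2.INTER_LINEAR)[0]
            tot+=np.abs(-v(gx)*d[1]+v(gy)*d[0]).sum(1).clip(0,60).sum()/(n*len(E))
    return tot
def fit(name,p0,ss,fz=True,fyaw=True,rng=np.random.default_rng(0),spread=(.012,.012,.3,.006),N=600):
    V=[(s,grads(s)) for s in ss];sp=np.array(spread)*[1,1,fyaw,fz]
    C=np.array(p0)+rng.uniform(-1,1,(N,4))*sp
    C=sorted(C,key=lambda p:-score(name,p,V))[:5];k=sp>0;best=None
    for c in C:
        def f(x):
            p=c.copy();p[k]=x;return -score(name,p,V)
        r=minimize(f,c[k],method="Nelder-Mead",options=dict(initial_simplex=np.vstack([c[k]]+[c[k]+.3*sp[k]*np.eye(4)[k][i][k] for i in range(k.sum())]),xatol=1e-5,fatol=1e-3,maxiter=300))
        if best is None or r.fun<best[0]: p=c.copy();p[k]=r.x;best=(r.fun,p)
    return best[1],-best[0]
def load(): return [pickle.load(open(f"{n}0.pkl","rb")) for n in("side","top")]
def look(tag):
    from bench import snapshot
    o=[]
    for n in("side","top"):
        s=snapshot(n);pickle.dump(s,open(f"{n}_{tag}.pkl","wb"));o.append(s)
    return o
def montage(ss,pts,fn,over=[],h=28,k=4.6):
    rows=[]
    for s in ss:
        r=[]
        for P in pts:
            c=np.round(proj(s,P)[0]).astype(int);hh=h
            A=np.array([[k,0,-k*(c[0]-hh)],[0,k,-k*(c[1]-hh)]]);n=int(2*hh*k)
            im=cv2.warpAffine(s["pixels"],A,(n,n),flags=cv2.INTER_CUBIC)
            for nm,p in over:
                for e in place(nm,p):
                    q=(proj(s,e)-(c-hh)+0.5)*k
                    cv2.line(im,*[tuple(int(v) for v in x) for x in q],(0,0,255) if 'plot' in nm or nm=='turntable' else (255,0,0),1)
            r.append(im)
        rows.append(np.hstack(r))
    cv2.imwrite(fn,np.vstack(rows))
E
cat > f0.py <<'E'
from h import *
ss=load();side,top=ss
g=dict(round_plot=((305,142),0),square_plot=((263,208),.1),long_plot=((180,211),1.85),turntable=((350,208),0))
init={}
for n,(px,y) in g.items():
    z=.04 if n=="turntable" else .02;P=atz(top,px,z)
    if n=="long_plot": y=-1.3-np.pi/2+np.pi/2+0
    init[n]=[P[0],P[1],y,z]
# long plot: long side runs roughly along world x
init["long_plot"][2]=.2
out={}
for n,p in init.items():
    out[n]=fit(n,p,ss,fyaw=n in("square_plot","long_plot"))
b=dict(long_barn=("round_plot",1.5),round_tower=("square_plot",0),square_tower=("long_plot",.3))
for n,(pl,y) in b.items():
    p=out[pl][0].copy();p[2]=y;out[n]=fit(n,p,ss,fyaw=n!="round_tower",spread=(.015,.015,.6,.006))
for n,(p,s) in out.items(): print(n,np.round(p[:2],4),np.round(np.degrees(p[2]),1),round(p[3],4),"score",round(s,1))
pickle.dump(out,open("fit0.pkl","wb"))
montage(ss,[out[n][0][[0,1,3]] for n in("round_plot","square_plot","long_plot")],"pics/fit0.png",[(n,v[0]) for n,v in out.items()])
E
python3 f0.py
```

```text
round_plot [ 0.648  -0.1484] 0.0 0.0177 score 48.9
square_plot [ 0.4407 -0.0138] 8.4 0.0182 score 57.7
long_plot [0.4369 0.2525] 19.0 0.0171 score 58.9
turntable [ 0.4393 -0.2839] 0.0 0.0359 score 44.8
long_barn [ 0.6529 -0.1508] 81.3 0.0174 score 63.8
round_tower [ 0.4387 -0.0064] 0.0 0.0189 score 58.2
square_tower [0.4396 0.2468] 34.0 0.0256 score 63.2
```

View pics/fit0.png

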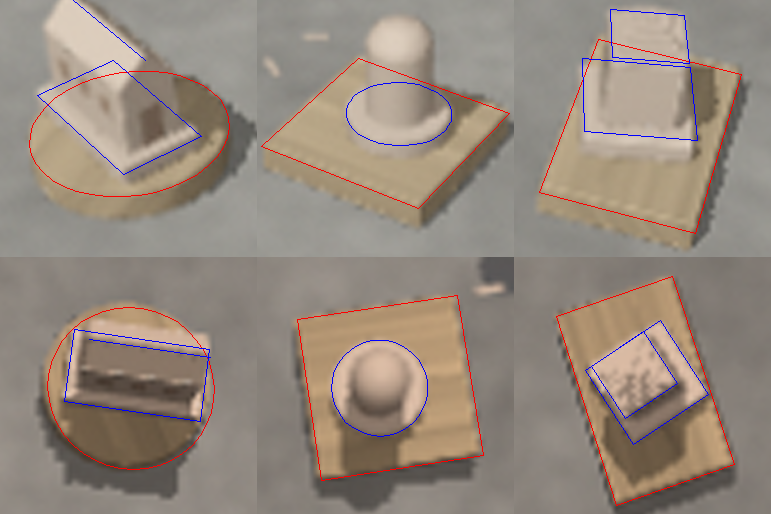

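The overlay matches the plots well: their tops measure about 18 mm, against 20 mm stated. The barn and square tower fits latched onto wrong edges in the side view (top row, left and right crops). I'll fix z to the plot top, use foot edges only, and look closer.

```bash
cat > f1.py <<'E'
from h import *
import h
ss=load();out=pickle.load(open("fit0.pkl","rb"))
h.M["square_tower"]=rect(.06,.06,.014);h.M["long_barn"]=rect(.094,.052,.014)
for n,pl,y in(("long_barn","round_plot",1.45),("square_tower","long_plot",.2),("round_tower","square_plot",0)):
    p=out[pl][0].copy();p[2]=y;p[3]=.0185
    for sp in((.02,.02,.8,0),):
        out[n]=fit(n,p,ss,fz=False,fyaw=n!="round_tower",spread=sp,N=2500)
    p,s=out[n];print(n,np.round(p[:2],4),np.round(np.degrees(p[2]),1),round(s,1))
pickle.dump(out,open("fit1.pkl","wb"))
a=[out[n][0][[0,1,3]]+[0,0,.03] for n in("long_barn","square_tower")]
montage(ss,a,"pics/a.png",[(n,out[n][0]) for n in("long_barn","square_tower")],h=22,k=6.8)
montage(ss,a,"pics/b.png",[],h=22,k=6.8)
c=np.vstack([np.hstack([cv2.imread("pics/a.png")[299*i:299*i+299] for i in [0]]+[cv2.imread("pics/b.png")[:299]]),np.hstack([cv2.imread("pics/a.png")[299:598],cv2.imread("pics/b.png")[299:598]])])
cv2.imwrite("pics/fit1.png",cv2.resize(c,(800,400) if 0 else (796,398),interpolation=cv2.INTER_AREA))
E
python3 f1.py
```

```text
long_barn [ 0.6527 -0.1501] 80.6 50.6
square_tower [0.4409 0.2469] 34.1 66.7
round_tower [ 0.4386 -0.0066] 0.0 58.2
```

View pics/fit1.png

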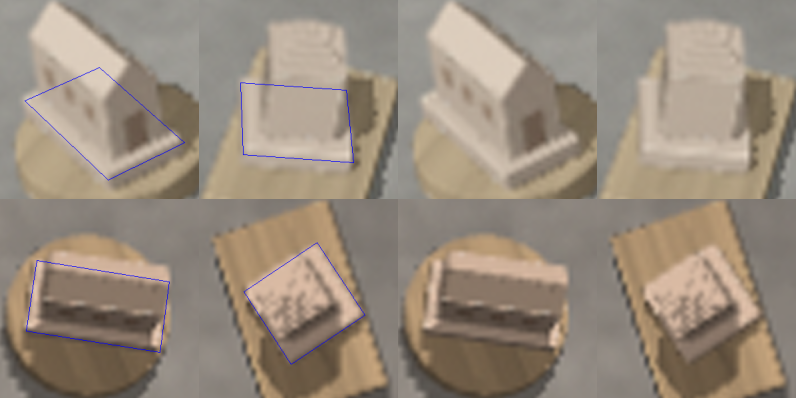

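Foot outlines now match in both views: barn yaw is about 80.6° and square tower yaw about 34.1°. Order: round tower to turntable, square tower to its plot, barn to its plot, then round tower to its plot.

```bash
cat > go.py <<'E'
# go.py x y z yaw : shift/turn in jog units from the measured pose (yaw first shift axes = current)
import sys,numpy as np
from bench import observe
o=observe();p=o["eef_pos"];r=np.radians(o["ee_rot"][2])
x,y,z,w=map(float,sys.argv[1:5])
d=np.array([x,y,z])-p;c,s=np.cos(r),np.sin(r)
t=(np.degrees(r)-w+180)%360-180
r2=np.radians(w);f=lambda r:np.round([(d[0]*np.cos(r)+d[1]*np.sin(r))/.025,(d[0]*np.sin(r)-d[1]*np.cos(r))/.025,-d[2]/.025],3)
print("now",np.round(p,4),np.round(o["ee_rot"],2),"t",round(o["clock"],2),"w",round(o["grip_width"],4),"\nunits xyz in current axes",f(r),"turn",round(np.radians(t)/.08,3),"\nxyz in final axes (turn first)",f(r2))
E
python3 go.py .4386 -.0066 .15 159.33
```

```text
now [0.1851 0.4907 0.2302] [-1.7988e+02 -2.0000e-02  1.5933e+02] t 0.1 w 0.0855 
units xyz in current axes [-16.51  -15.031   3.209] turn -0.001 
xyz in final axes (turn first) [-16.509 -15.032   3.209]
```

```bash
python3 -m jog '1 -.917 -.835 0 0;1 -.917 -.835 0 0;1 -.917 -.835 0 0;1 -.917 -.835 0 0;1 -.917 -.835 0 0;1 -.917 -.835 0 0;1 -.917 -.835 0 0;1 -.917 -.835 0 0;1 -.917 -.835 0 0;1 -.917 -.835 0 0'; python3 -m jog '1 -.917 -.835 .4 0;1 -.917 -.835 .4 0;1 -.917 -.835 .4 0;1 -.917 -.835 .4 0;1 -.917 -.835 .4 0;1 -.917 -.835 .4 0;1 -.917 -.835 .4 0;1 -.92 -.835 .4 0;1 0 0 0 0'; python3 go.py .4386 -.0066 .045 159.33; python3 - <<'E'
from h import *
ss=look("1");montage(ss,[(.4386,-.0066,.1)],"pics/m1.png",[],h=45,k=4.4)
im=cv2.imread("pics/m1.png");n=im.shape[1];cv2.imwrite("pics/m1.png",np.hstack([im[:n],im[n:]]))
E
```

```text
clock: 0.93
eef_pos: [0.3262, 0.2135, 0.2309]
ee_rot: [-180.0, -0.0, 159.3]
contact_force: [0.2, 1.0, 0.7]
grip_width: 0.0854
finger_force: 0.0
clock: 1.68
eef_pos: [0.4392, -0.0101, 0.1483]
ee_rot: [-179.8, -0.1, 159.0]
contact_force: [-0.7, -0.5, -0.4]
grip_width: 0.0854
finger_force: 0.0
now [ 0.4392 -0.0101  0.1483] [-1.7983e+02 -1.3000e-01  1.5901e+02] t 1.68 w 0.0854 
units xyz in current axes [0.072 0.123 4.134] turn -0.071 
xyz in final axes (turn first) [0.072 0.124 4.134]
```

View pics/m1.png

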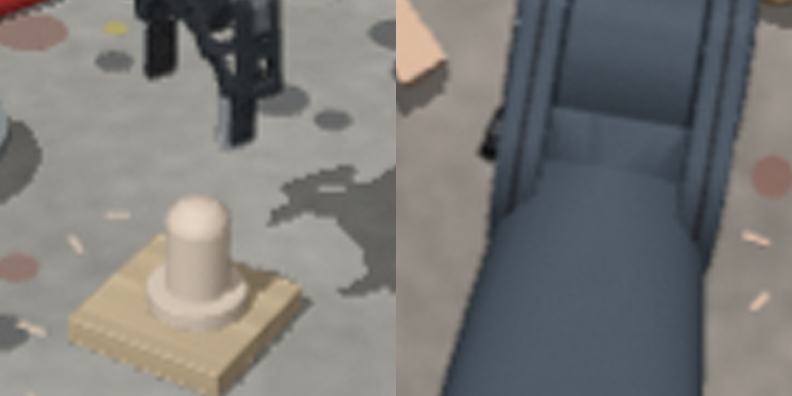

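The side crop shows the open fingers, tips at (160,75) and (238,145), straddling the tower at (198,215). They are well centred, so I'll descend.

```bash
python3 -m jog '1 0 0 .8 0;1 0 0 .8 0;1 0 0 .8 0;1 0 0 .8 0;1 0 0 .7 0;1 0 0 .3 0;1 0 0 0 0;1 0 0 0 0'; python3 go.py .4386 -.0066 .045 159.33
```

```text
clock: 2.45
eef_pos: [0.4387, -0.0053, 0.0467]
ee_rot: [180.0, -0.0, 159.4]
contact_force: [0.1, -0.3, 1.0]
grip_width: 0.0851
finger_force: 0.0
now [ 0.4387 -0.0053  0.0467] [ 1.7999e+02 -1.0000e-02  1.5940e+02] t 2.45 w 0.0851 
units xyz in current axes [-0.015 -0.049  0.07 ] turn 0.016 
xyz in final axes (turn first) [-0.015 -0.049  0.07 ]
```

```bash
python3 -m jog '-1 0 0 0 0;-1 0 0 0 0;-1 0 0 0 0;-1 0 0 0 0;-1 0 0 0 0;-1 0 0 0 0;-1 0 0 0 0;-1 0 0 0 0;-1 0 0 0 0;-1 0 0 0 0'; python3 -m jog '-1 0 0 0 0;-1 0 0 0 0;-1 0 0 -.3 0;-1 0 0 -.6 0;-1 0 0 -.8 0;-1 0 0 -.8 0;-1 0 0 -.8 0;-1 0 0 -.8 0;-1 0 0 -.8 0;-1 0 0 0 0';python3 go.py .4393 -.2839 .15 159.33
```

```text
clock: 3.28
eef_pos: [0.4401, -0.0063, 0.0476]
ee_rot: [180.0, 0.2, 159.3]
contact_force: [-0.4, 0.5, 5.8]
grip_width: 0.0387
finger_force: 60.5
clock: 4.12
eef_pos: [0.4408, -0.0064, 0.1729]
ee_rot: [179.9, 0.4, 159.3]
contact_force: [1.2, -0.0, -0.2]
grip_width: 0.039
finger_force: 60.3
now [ 0.4408 -0.0064  0.1729] [179.93   0.36 159.32] t 4.12 w 0.039 
units xyz in current axes [ -3.863 -10.405   0.917] turn -0.002 
xyz in final axes (turn first) [ -3.861 -10.405   0.917]
```

```bash
python3 -m jog '-1 -.2 -.5 0 0;-1 -.32 -.85 0 0;-1 -.32 -.85 0 0;-1 -.32 -.85 0 0;-1 -.32 -.85 0 0;-1 -.32 -.85 0 0;-1 -.32 -.85 0 0;-1 -.32 -.85 0 0;-1 -.32 -.85 0 0;-1 -.32 -.85 0 0'; python3 -m jog '-1 -.32 -.85 0 0;-1 -.32 -.85 0 0;-1 -.26 -.55 0 0;-1 -.2 -.3 0 0;-1 0 0 0 0;-1 0 0 0 0;-1 0 0 0 0;-1 0 0 0 0'; python3 go.py .4393 -.2839 .085 159.33;  python3 - <<'E'
from h import *
ss=look("2");montage(ss,[(.44,-.28,.1)],"pics/m2.png",[],h=45,k=4.4)
im=cv2.imread("pics/m2.png");n=im.shape[1];cv2.imwrite("pics/m2.png",np.hstack([im[:n],im[n:]]))
E
```

```text
clock: 4.95
eef_pos: [0.4379, -0.2245, 0.1671]
ee_rot: [180.0, -0.2, 159.3]
contact_force: [-0.5, -0.7, -0.7]
grip_width: 0.0387
finger_force: 60.4
clock: 5.62
eef_pos: [0.4423, -0.2921, 0.1688]
ee_rot: [180.0, -0.0, 159.4]
contact_force: [0.9, 0.0, -0.6]
grip_width: 0.0388
finger_force: 60.4
now [ 0.4423 -0.2921  0.1688] [ 1.7997e+02 -2.0000e-02  1.5941e+02] t 5.62 w 0.0388 
units xyz in current axes [0.227 0.263 3.354] turn 0.017 
xyz in final axes (turn first) [0.227 0.263 3.354]
```

View pics/m2.png

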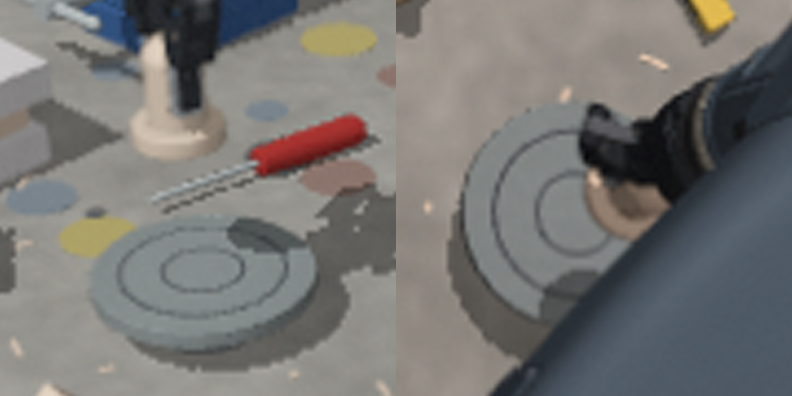

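The tower is held upright: its foot is at about (180,140) in the side crop, above the turntable at (203,275). I'll lower it and watch the contact force.

```bash
python3 -m jog '-1 .11 .13 .5 0;-1 .11 .13 .7 0;-1 0 0 .7 0;-1 0 0 .7 0;-1 0 0 .6 0;-1 0 0 .4 0;-1 0 0 0 0;-1 0 0 0 0'; python3 -m jog '-1 0 0 .1 0;-1 0 0 0 0;-1 0 0 0 0'; python3 -m jog '-1 0 0 .1 0;-1 0 0 0 0;-1 0 0 0 0'
```

```text
clock: 6.38
eef_pos: [0.4391, -0.2847, 0.0786]
ee_rot: [180.0, -0.1, 159.4]
contact_force: [1.1, 0.9, 0.4]
grip_width: 0.039
finger_force: 60.4
clock: 6.63
eef_pos: [0.4399, -0.2857, 0.0774]
ee_rot: [-180.0, 0.1, 159.3]
contact_force: [0.4, 0.8, -0.6]
grip_width: 0.0389
finger_force: 60.4
clock: 6.88
eef_pos: [0.4393, -0.2852, 0.0739]
ee_rot: [180.0, 0.0, 159.3]
contact_force: [0.5, -0.6, -0.2]
grip_width: 0.0388
finger_force: 60.4
```

```bash
for i in 1 2; do python3 -m jog '-1 0 0 .08 0;-1 0 0 0 0;-1 0 0 0 0'|grep -E "pos|force:"; done; python3 -m jog '-1 0 0 .08 0;-1 0 0 0 0;-1 0 0 0 0'
```

```text
eef_pos: [0.4392, -0.2851, 0.0716]
contact_force: [-0.7, 0.9, -0.4]
finger_force: 60.4
eef_pos: [0.4392, -0.2851, 0.0696]
contact_force: [-0.5, 0.1, -0.5]
finger_force: 60.4
clock: 7.63
eef_pos: [0.4393, -0.2852, 0.0677]
ee_rot: [180.0, -0.0, 159.3]
contact_force: [0.4, 0.5, -0.6]
grip_width: 0.0386
finger_force: 60.4
```

```bash
python3 -m jog '-1 0 0 .05 0;-1 0 0 0 0;-1 0 0 0 0'|grep -E "pos|force:"; python3 -m jog '-1 0 0 .05 0;-1 0 0 0 0;-1 0 0 0 0'
```

```text
eef_pos: [0.4393, -0.2852, 0.0677]
contact_force: [-2.1, 1.9, 5.6]
finger_force: 60.7
clock: 8.13
eef_pos: [0.4393, -0.2852, 0.0676]
ee_rot: [-180.0, 0.0, 159.3]
contact_force: [-4.0, 1.5, 10.3]
grip_width: 0.0388
finger_force: 61.3
```

Contact came at TCP z 0.0677, so the base sits 27.7 mm below the TCP, consistent with a 40 mm turntable. Release and lift.

```bash
python3 -m jog '1 0 0 -.03 0;1 0 0 0 0;1 0 0 0 0;1 0 0 0 0;1 0 0 0 0;1 0 0 0 0;1 0 0 0 0;1 0 0 -.2 0;1 0 0 -.6 0;1 0 0 -.8 0'; python3 -m jog '1 0 0 -.8 0;1 0 0 -.8 0;1 0 0 -.5 0;1 0 0 0 0'; python3 go.py .4409 .2469 .16 124.1
```

```text
clock: 8.97
eef_pos: [0.438, -0.2841, 0.1047]
ee_rot: [179.9, -0.2, 159.3]
contact_force: [-0.4, -0.4, 0.1]
grip_width: 0.085
finger_force: 0.0
clock: 9.3
eef_pos: [0.4411, -0.2867, 0.1626]
ee_rot: [-179.9, 0.4, 159.3]
contact_force: [0.4, -0.2, 0.9]
grip_width: 0.0856
finger_force: 0.0
now [ 0.4411 -0.2867  0.1626] [-179.86    0.38  159.33] t 9.3 w 0.0856 
units xyz in current axes [ 7.543 19.968  0.104] turn 7.686 
xyz in final axes (turn first) [17.679 11.96   0.104]
```

```bash
python3 -m jog '1 0 0 -.2 .96;1 0 0 0 .96;1 0 0 0 .96;1 0 0 0 .96;1 0 0 0 .96;1 0 0 0 .96;1 0 0 0 .96;1 0 0 0 .966'; python3 -m jog '1 .4 .3 0 0;1 .92 .62 0 0;1 .92 .62 0 0;1 .92 .62 0 0;1 .92 .62 0 0;1 .92 .62 0 0;1 .92 .62 0 0;1 .92 .62 0 0;1 .92 .62 0 0;1 .92 .62 0 0'|grep pos;python3 -m jog '1 .92 .62 0 0;1 .92 .62 0 0;1 .92 .62 0 0;1 .92 .62 0 0;1 .92 .62 0 0;1 .92 .62 0 0;1 .92 .62 0 0;1 .92 .62 0 0;1 .92 .62 0 0;1 .72 .5 0 0'|grep pos; python3 -m jog '1 0 0 0 0;1 0 0 0 0;1 0 0 0 0;1 0 0 0 0'|grep pos; python3 go.py .4409 .2469 .048 124.1
python3 - <<'E'
from h import *
import h
h.M["square_tower"]=rect(.06,.06,.014)
ss=look("3");o=pickle.load(open("fit1.pkl","rb"))
montage(ss,[(.44,.247,.09)],"pics/m3.png",[],h=45,k=4.4)
im=cv2.imread("pics/m3.png");n=im.shape[1];cv2.imwrite("pics/m3.png",np.hstack([im[:n],im[n:]]))
r=fit("round_tower",[.4393,-.2852,0,.038],ss,fyaw=False);print("round on turntable",r)
t=fit("turntable",[.4393,-.2852,0,.038],ss,fyaw=False);print(t)
E
```

```text
clock: 9.97
eef_pos: [0.4388, -0.2848, 0.162]
ee_rot: [-180.0, -0.1, 123.9]
contact_force: [0.5, -0.0, 1.1]
grip_width: 0.0854
finger_force: 0.0
eef_pos: [0.4383, -0.0209, 0.1627]
eef_pos: [0.4375, 0.2508, 0.1626]
eef_pos: [0.4387, 0.2477, 0.1632]
now [0.4387 0.2477 0.1632] [-179.94    0.    124.1 ] t 11.97 w 0.0856 
units xyz in current axes [-0.077  0.054  4.608] turn -0.001 
xyz in final axes (turn first) [-0.077  0.054  4.608]
round on turntable (array([ 0.43847117, -0.28589489,  0.        ,  0.03741779]), np.float64(84.0980820372247))
(array([ 0.4396702 , -0.28508812,  0.        ,  0.03276694]), np.float64(47.56742771294556))
```

View pics/m3.png

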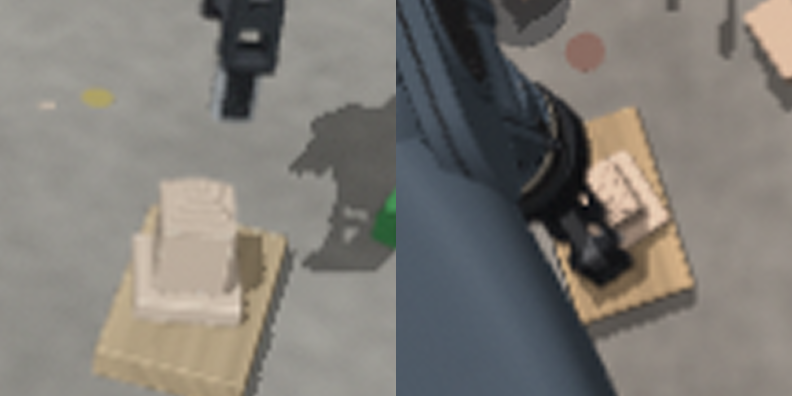

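The side crop shows the near fingertip at (236,118), apparently right of the tower roof at (200,190). I'll check that numerically.

```bash
python3 - <<'E'
from h import *
ss=[pickle.load(open(f"{n}_3.pkl","rb")) for n in("side","top")]
tcp=np.array([.4387,.2477,.1632]);y=np.array([np.sin(np.radians(124.1)),-np.cos(np.radians(124.1)),0])
x=np.array([np.cos(np.radians(124.1)),np.sin(np.radians(124.1)),0])
c=proj(ss[0],(.44,.247,.09))[0].round()
for n,P in dict(tcp=tcp,near=tcp+.05*y+[0,0,.013],nearL=tcp+.05*y+.011*x+[0,0,.013],nearR=tcp+.05*y-.011*x+[0,0,.013],far=tcp-.05*y+[0,0,.013],roof=(.4409,.2469,.098)).items():
    print(n,((proj(ss[0],P)[0]-c+45)*4.4).round())
E
```

```text
tcp [220.  88.]
near [229. 126.]
nearL [251. 128.]
nearR [208. 124.]
far [217.  15.]
roof [200. 185.]
```

The predicted finger position (208–251) and roof (200,185) match the image, so the offset is only perspective. Descend and grip.

```bash
python3 -m jog '1 -.08 .05 .5 0;1 0 0 .8 0;1 0 0 .8 0;1 0 0 .8 0;1 0 0 .8 0;1 0 0 .6 0;1 0 0 .3 0;1 0 0 0 0;1 0 0 0 0'|grep -E "pos|rot|force"; python3 -m jog '-1 0 0 0 0;-1 0 0 0 0;-1 0 0 0 0;-1 0 0 0 0;-1 0 0 0 0;-1 0 0 0 0;-1 0 0 0 0;-1 0 0 0 0;-1 0 0 0 0;-1 0 0 0 0'; python3 -m jog '-1 0 0 0 0;-1 0 0 -.3 0;-1 0 0 -.6 0;-1 0 0 -.8 0;-1 0 0 -.8 0;-1 0 0 -.8 0;-1 0 0 -.8 0;-1 0 0 -.5 0;-1 0 0 0 0;-1 0 0 0 0';python3 go.py .4407 -.0138 .16 98.4
```

```text
eef_pos: [0.4411, 0.247, 0.0481]
ee_rot: [-179.9, -0.0, 124.1]
contact_force: [-0.8, 0.4, 0.2]
finger_force: 0.0
clock: 13.65
eef_pos: [0.4424, 0.2479, 0.0499]
ee_rot: [179.9, 0.0, 124.1]
contact_force: [-0.7, 0.2, 5.4]
grip_width: 0.0389
finger_force: 62.5
clock: 14.48
eef_pos: [0.4415, 0.2476, 0.1637]
ee_rot: [180.0, 0.0, 124.1]
contact_force: [0.4, -0.3, 0.1]
grip_width: 0.0389
finger_force: 62.0
now [0.4415 0.2476 0.1637] [1.7996e+02 1.0000e-02 1.2410e+02] t 14.48 w 0.0389 
units xyz in current axes [-8.639 -5.888  0.147] turn 5.607 
xyz in final axes (turn first) [-10.338  -1.56    0.147]
```

```bash
python3 -m jog '-1 0 0 0 .5;-1 0 0 0 .9;-1 0 0 0 .9;-1 0 0 0 .9;-1 0 0 0 .9;-1 0 0 0 .9;-1 0 0 0 .6;-1 0 0 0 0'|grep -E "pos|rot"; python3 -m jog '-1 -.45 -.06 0 0;-1 -.9 -.14 0 0;-1 -.9 -.14 0 0;-1 -.9 -.14 0 0;-1 -.9 -.14 0 0;-1 -.9 -.14 0 0;-1 -.9 -.14 0 0;-1 -.9 -.14 0 0;-1 -.9 -.14 0 0;-1 -.9 -.14 0 0'|grep pos;python3 -m jog '-1 -.9 -.14 0 0;-1 -.6 -.08 0 0;-1 -.28 -.02 0 0;-1 0 0 0 0;-1 0 0 0 0;-1 0 0 0 0;-1 0 0 0 0'; python3 go.py .4407 -.0138 .055 98.4
python3 - <<'E'
from h import *
ss=look("4");montage(ss,[(.44,-.01,.09)],"pics/m4.png",[],h=45,k=4.4)
im=cv2.imread("pics/m4.png");n=im.shape[1];cv2.imwrite("pics/m4.png",np.hstack([im[:n],im[n:]]))
print(fit("square_plot",[.4407,-.0138,.146,.0185],ss,spread=(.008,.008,.1,.004)))
E
```

```text
eef_pos: [0.44, 0.2469, 0.1611]
ee_rot: [-179.8, 0.1, 98.4]
eef_pos: [0.439, 0.0295, 0.1627]
clock: 16.57
eef_pos: [0.4404, -0.0129, 0.1634]
ee_rot: [-180.0, -0.0, 98.5]
contact_force: [-0.3, -0.6, -0.4]
grip_width: 0.0394
finger_force: 62.0
now [ 0.4404 -0.0129  0.1634] [-1.7999e+02 -2.0000e-02  9.8520e+01] t 16.57 w 0.0394 
units xyz in current axes [-0.038  0.005  4.338] turn 0.026 
xyz in final axes (turn first) [-0.038  0.005  4.338]
(array([ 0.45056241, -0.00509096,  0.13442106,  0.02805315]), np.float64(40.74242175251632))
```

View pics/m4.png

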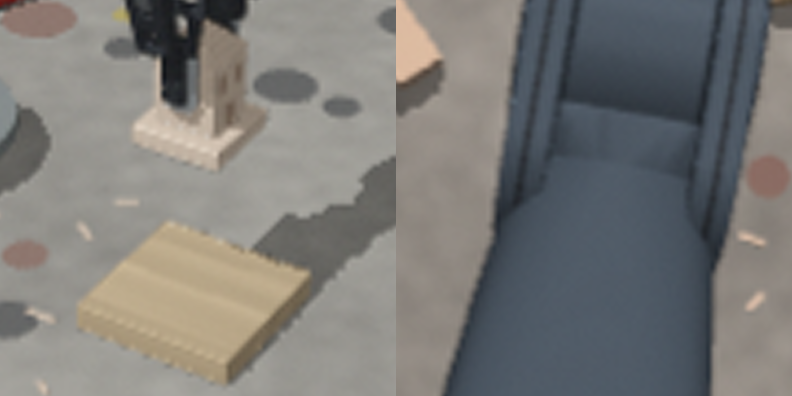

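The tower is held upright and parallel with the square plot; side crop shows its foot at (200,140) and the plot at (193,300). The top view is occluded by the arm, so that last plot fit is invalid and I'll keep the first one. Lowering.

```bash
python3 -m jog '-1 -.04 0 .5 0;-1 0 0 .8 0;-1 0 0 .8 0;-1 0 0 .8 0;-1 0 0 .8 0;-1 0 0 .5 0;-1 0 0 0 0;-1 0 0 0 0;-1 0 0 0 0'|grep -E "pos|rot|force:"; for i in 1; do python3 -m jog '-1 0 0 .08 0;-1 0 0 0 0;-1 0 0 0 0'|grep -E "pos|force:";python3 -m jog '-1 0 0 .08 0;-1 0 0 0 0;-1 0 0 0 0'|grep -E "pos|force:"; done
```

```text
eef_pos: [0.4414, -0.0145, 0.0595]
ee_rot: [179.9, 0.0, 98.5]
contact_force: [0.6, 0.6, -0.2]
finger_force: 62.0
eef_pos: [0.4414, -0.0148, 0.0575]
contact_force: [1.3, -0.8, -1.0]
finger_force: 62.0
eef_pos: [0.4407, -0.0147, 0.0545]
contact_force: [-0.5, -0.4, -0.2]
finger_force: 62.0
```

```bash
python3 -m jog '-1 0 0 .08 0;-1 0 0 0 0;-1 0 0 0 0'|grep -E "pos|force:";python3 -m jog '-1 0 0 .06 0;-1 0 0 0 0;-1 0 0 0 0'|grep -E "pos|force:"; python3 -m jog '-1 0 0 .06 0;-1 0 0 0 0;-1 0 0 0 0'|grep -E "pos|force:"
```

```text
eef_pos: [0.4405, -0.0147, 0.0523]
contact_force: [-0.9, 0.3, -0.3]
finger_force: 62.0
eef_pos: [0.4406, -0.0147, 0.0509]
contact_force: [-0.1, -0.8, -0.5]
finger_force: 62.0
eef_pos: [0.4411, -0.0148, 0.0499]
contact_force: [0.6, 0.6, 0.4]
finger_force: 62.0
```

```bash
python3 -m jog '-1 0 0 .05 0;-1 0 0 0 0;-1 0 0 0 0'|grep -E "pos|force:"; python3 -m jog '-1 0 0 .05 0;-1 0 0 0 0;-1 0 0 0 0'|grep -E "pos|force:"
```

```text
eef_pos: [0.4411, -0.0147, 0.0498]
contact_force: [-2.0, 0.5, 6.7]
finger_force: 62.8
eef_pos: [0.4411, -0.0148, 0.0498]
contact_force: [-5.2, 1.1, 14.0]
finger_force: 63.6
```

Seated at 0.0498. Release, lift, and get the arm aside to check.

```bash
python3 -m jog '-1 0 0 -.06 0;1 0 0 0 0;1 0 0 0 0;1 0 0 0 0;1 0 0 0 0;1 0 0 0 0;1 0 0 0 0;1 0 0 -.2 0;1 0 0 -.6 0;1 0 0 -.8 0'|grep -E "pos|width"; python3 -m jog '1 0 0 -.8 0;1 0 0 -.8 0;1 0 0 -.8 0;1 0 0 -.6 0;1 0 0 0 0'|grep pos; python3 go.py .6527 -.1501 .16 80.6
```

```text
eef_pos: [0.439, -0.0144, 0.0874]
grip_width: 0.0855
eef_pos: [0.4431, -0.0151, 0.1678]
now [ 0.4431 -0.0151  0.1678] [1.796e+02 1.400e-01 9.843e+01] t 20.42 w 0.0853 
units xyz in current axes [-6.569  7.5    0.312] turn 3.89 
xyz in final axes (turn first) [-3.957  9.152  0.312]
```

```bash
python3 -m jog '1 0 0 0 .97;1 0 0 0 .97;1 0 0 0 .97;1 0 0 0 .98;1 -.2 .45 0 0;1 -.36 .84 0 0;1 -.36 .84 0 0;1 -.36 .84 0 0;1 -.36 .84 0 0;1 -.36 .84 0 0'|grep pos; python3 -m jog '1 -.36 .84 0 0;1 -.36 .84 0 0;1 -.36 .84 0 0;1 -.36 .84 0 0;1 -.36 .84 0 0;1 -.16 .3 0 0;1 0 0 0 0;1 0 0 0 0;1 0 0 0 0;1 0 0 0 0'|grep -E "pos|rot"; python3 go.py .6527 -.1501 .048 80.6
python3 - <<'E'
from h import *
ss=look("5");o=pickle.load(open("fit1.pkl","rb"))
for fz in(0,1):
  p,s=fit("square_tower",[.4407,-.0138,.146,.0185],ss,fz=fz,spread=(.012,.012,.2,.004));print("sq",p.round(4),np.degrees(p[2]).round(1),s)
  q,s=fit("square_plot",[.4407,-.0138,.146,.0185],ss,fz=fz,spread=(.008,.008,.1,.003));print("plot",q.round(4),np.degrees(q[2]).round(1),s)
montage(ss,[(.6527,-.15,.09),(.44,-.014,.03)],"pics/m5.png",[("square_tower",p),("square_plot",q)],h=30,k=5)
E
```

```text
eef_pos: [0.5476, -0.0835, 0.1622]
eef_pos: [0.6495, -0.149, 0.1635]
ee_rot: [-180.0, -0.0, 80.6]
now [ 0.6495 -0.149   0.1635] [-1.7995e+02 -1.0000e-02  8.0630e+01] t 22.08 w 0.085 
units xyz in current axes [-0.021  0.133  4.619] turn 0.006 
xyz in final axes (turn first) [-0.021  0.133  4.619]
sq [ 0.4434 -0.0155  0.2141  0.0185] 12.3 48.90010704665602
plot [ 0.4411 -0.0144  0.1629  0.0185] 9.3 51.807111373567054
sq [ 0.441  -0.0085  0.2076  0.0293] 11.9 53.51825950370368
plot [ 0.4411 -0.0143  0.1612  0.0186] 9.2 51.79184632089497Traceback (most recent call last):
  File "<stdin>", line 6, in <module>
  File "h.py", line 61, in montage
    im=cv2.warpAffine(s["pixels"],A,(n,n),flags=cv2.INTER_CUBIC)
cv2.error: OpenCV(4.12.0) /io/opencv/modules/imgproc/src/imgwarp.cpp:2729: error: (-215:Assertion failed) (M0.type() == CV_32F || M0.type() == CV_64F) && M0.rows == 2 && M0.cols == 3 in function 'warpAffine'
```

```bash
cat > c5.py <<'E'
from h import *
import h
h.M["square_tower"]=rect(.06,.06,.014)
ss=[pickle.load(open(f"{n}_5.pkl","rb")) for n in("side","top")]
p,s=fit("square_tower",[.4407,-.0138,.146,.0185],ss,fz=False,spread=(.012,.012,.25,.004),N=1500);print("sq",p.round(4),np.degrees(p[2]).round(1),s)
q,s=fit("square_plot",[.4407,-.0138,.146,.0185],ss,fz=True,spread=(.008,.008,.1,.003))
print(q)
montage(ss,[(.6527,-.15,.09),(.44,-.014,.03)],"pics/m5.png",[("square_tower",p),("square_plot",q)],h=30,k=5.01)
E
python3 c5.py
```

```text
sq [ 0.4441 -0.0264  0.1929  0.0185] 11.1 42.28767955129266
[ 0.44109754 -0.01426495  0.16124445  0.018571  ]
```

View pics/m5.png

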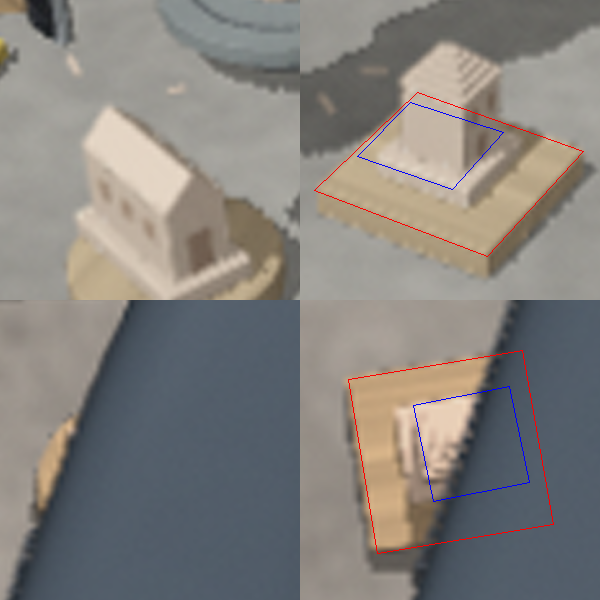

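The arm covers part of the top view, so the blue fit is meaningless there. The side crop shows the square tower central and parallel on its plot, and I'll recheck it later. Now grip the barn.

```bash
python3 -m jog '1 -.02 .13 .5 0;1 0 0 .8 0;1 0 0 .8 0;1 0 0 .8 0;1 0 0 .8 0;1 0 0 .6 0;1 0 0 .3 0;1 0 0 0 0;1 0 0 0 0'|grep -E "pos|rot|force"; python3 -m jog '-1 0 0 0 0;-1 0 0 0 0;-1 0 0 0 0;-1 0 0 0 0;-1 0 0 0 0;-1 0 0 0 0;-1 0 0 0 0;-1 0 0 0 0;-1 0 0 0 0;-1 0 0 0 0'; python3 -m jog '-1 0 0 0 0;-1 0 0 -.3 0;-1 0 0 -.6 0;-1 0 0 -.8 0;-1 0 0 -.8 0;-1 0 0 -.8 0;-1 0 0 -.8 0;-1 0 0 -.5 0;-1 0 0 0 0;-1 0 0 0 0';python3 go.py .4369 .2525 .165 199
```

```text
eef_pos: [0.653, -0.1505, 0.0481]
ee_rot: [-179.9, -0.0, 80.6]
contact_force: [0.3, -0.3, 0.8]
finger_force: 0.0
clock: 23.77
eef_pos: [0.6543, -0.1511, 0.05]
ee_rot: [179.8, 0.0, 80.6]
contact_force: [0.5, -0.1, 4.8]
grip_width: 0.0354
finger_force: 62.4
clock: 24.6
eef_pos: [0.6535, -0.1508, 0.1636]
ee_rot: [180.0, 0.0, 80.6]
contact_force: [-0.1, 0.7, -1.2]
grip_width: 0.0354
finger_force: 61.8
now [ 0.6535 -0.1508  0.1636] [179.99   0.    80.6 ] t 24.6 w 0.0354 
units xyz in current axes [ 14.501 -11.181  -0.056] turn -25.831 
xyz in final axes (turn first) [ 2.938 18.074 -0.056]
```

```bash
python3 -m jog '-1 0 0 0 -.5;-1 0 0 0 -.96;-1 0 0 0 -.96;-1 0 0 0 -.96;-1 0 0 0 -.96;-1 0 0 0 -.96;-1 0 0 0 -.96;-1 0 0 0 -.96;-1 0 0 0 -.96;-1 0 0 0 -.96'|grep -E "pos|rot";python3 -m jog '-1 0 0 0 -.96;-1 0 0 0 -.96;-1 0 0 0 -.96;-1 0 0 0 -.96;-1 0 0 0 -.96;-1 0 0 0 -.96;-1 0 0 0 -.96;-1 0 0 0 -.96;-1 0 0 0 -.96;-1 0 0 0 -.96'|grep -E "pos|rot";python3 -m jog '-1 0 0 0 -.96;-1 0 0 0 -.96;-1 0 0 0 -.96;-1 0 0 0 -.96;-1 0 0 0 -.96;-1 0 0 0 -.96;-1 0 0 0 -.96;-1 0 0 0 -.37;-1 0 0 0 0;-1 0 0 0 0'|grep -E "pos|rot";python3 go.py .4369 .2525 .165 199
```

```text
eef_pos: [0.6519, -0.1503, 0.1604]
ee_rot: [-179.8, -0.2, 122.7]
eef_pos: [0.6519, -0.1503, 0.1603]
ee_rot: [180.0, -0.3, 166.7]
eef_pos: [0.6522, -0.1504, 0.1611]
ee_rot: [179.9, -0.2, -161.1]
now [ 0.6522 -0.1504  0.1611] [ 179.86   -0.18 -161.06] t 27.1 w 0.0352 
units xyz in current axes [ 2.916 18.039 -0.154] turn -0.013 
xyz in final axes (turn first) [ 2.897 18.042 -0.154]
```

```bash
python3 -m jog '-1 .1 .5 0 0;-1 .15 .92 0 0;-1 .15 .92 0 0;-1 .15 .92 0 0;-1 .15 .92 0 0;-1 .15 .92 0 0;-1 .15 .92 0 0;-1 .15 .92 0 0;-1 .15 .92 0 0;-1 .15 .92 0 0'|grep -E "pos|rot";python3 -m jog '-1 .15 .92 0 0;-1 .15 .92 0 0;-1 .15 .92 0 0;-1 .15 .92 0 0;-1 .15 .92 0 0;-1 .15 .92 0 0;-1 .15 .92 0 0;-1 .15 .92 0 0;-1 .15 .92 0 0;-1 .1 .6 0 0'|grep -E "pos|rot";python3 -m jog '-1 0 .3 0 0;-1 0 0 0 0;-1 0 0 0 0;-1 0 0 0 0'|grep -E "pos|rot";python3 go.py .4369 .2525 .165 199
cat > c6.py <<'E'
from h import *
import h
h.M["square_tower"]=rect(.06,.06,.014);h.M["long_barn"]=rect(.094,.052,.014)
ss=look("6")
for fz in (0,1):
  p,s=fit("square_tower",[.4407,-.0138,.146,.0185],ss,fz=fz,spread=(.008,.008,.25,.004),N=1500);print("sq",p.round(4),np.degrees(p[2]).round(1),s)
q,s=fit("square_plot",[.4407,-.0138,.146,.0185],ss,fz=True,spread=(.008,.008,.1,.003))
print(q)
o=pickle.load(open("fit1.pkl","rb"))
montage(ss,[(.4369,.2525,.09),(.44,-.014,.03)],"pics/m6.png",[("square_tower",p),("square_plot",q),("long_plot",o["long_plot"][0])],h=30,k=5.01)
E
python3 c6.py
```

```text
eef_pos: [0.5464, 0.0459, 0.1626]
ee_rot: [180.0, -0.1, -161.1]
eef_pos: [0.4394, 0.2446, 0.1628]
ee_rot: [180.0, -0.1, -161.0]
eef_pos: [0.439, 0.2494, 0.1633]
ee_rot: [-180.0, -0.0, -161.1]
now [0.439  0.2494 0.1633] [-1.7996e+02 -2.0000e-02 -1.6107e+02] t 29.1 w 0.0349 
units xyz in current axes [ 0.039  0.145 -0.069] turn -0.014 
xyz in final axes (turn first) [ 0.039  0.145 -0.069]
sq [ 0.4409 -0.0146  0.1428  0.0185] 8.2 54.466718892576935
sq [ 0.441  -0.0152  0.1438  0.0164] 8.2 55.608919695697594
[ 0.44079312 -0.01363007  0.15162863  0.01816763]
```

View pics/m6.png

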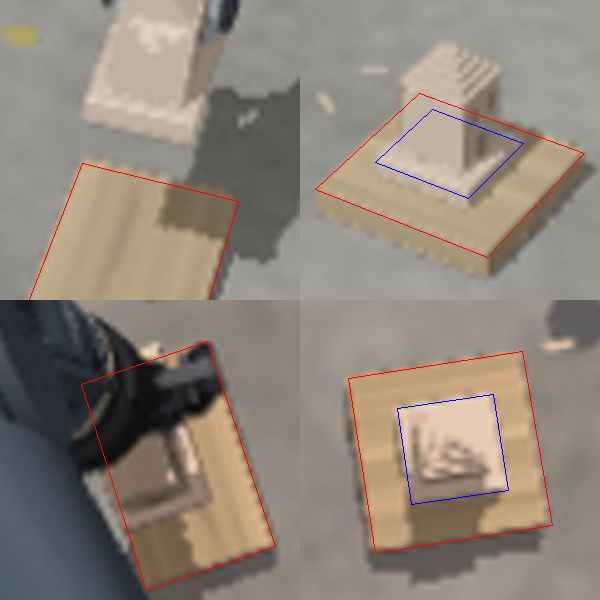

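The square tower sits within 1 mm and 0.5° of its plot. The barn is held upright, parallel with the long plot. Lowering it.

```bash
python3 -m jog '-1 .04 .14 .5 0;-1 0 0 .8 0;-1 0 0 .8 0;-1 0 0 .8 0;-1 0 0 .8 0;-1 0 0 .5 0;-1 0 0 0 0;-1 0 0 0 0;-1 0 0 0 0'|grep -E "pos|rot|force:"; python3 -m jog '-1 0 0 .12 0;-1 0 0 0 0;-1 0 0 0 0'|grep -E "pos|force:";python3 -m jog '-1 0 0 .12 0;-1 0 0 0 0;-1 0 0 0 0'|grep -E "pos|force:"; python3 go.py .4369 .2525 .05 199
```

```text
eef_pos: [0.437, 0.2532, 0.059]
ee_rot: [180.0, 0.1, -161.0]
contact_force: [0.6, 1.0, -1.5]
finger_force: 61.7
eef_pos: [0.4372, 0.2534, 0.0564]
contact_force: [-0.5, -0.7, -1.5]
finger_force: 61.7
eef_pos: [0.4365, 0.2531, 0.0525]
contact_force: [-0.6, -0.2, -0.6]
finger_force: 61.7
now [0.4365 0.2531 0.0525] [-1.80e+02 -1.00e-02 -1.61e+02] t 30.45 w 0.0349 
units xyz in current axes [-0.008 -0.03   0.099] turn -0.001 
xyz in final axes (turn first) [-0.008 -0.03   0.099]
```

```bash
python3 -m jog '-1 0 0 .06 0;-1 0 0 0 0;-1 0 0 0 0'|grep -E "pos|force:";python3 -m jog '-1 0 0 .06 0;-1 0 0 0 0;-1 0 0 0 0'|grep -E "pos|force:"; python3 -m jog '-1 0 0 .04 0;-1 0 0 0 0;-1 0 0 0 0'|grep -E "pos|force:"
```

```text
eef_pos: [0.4364, 0.2531, 0.0509]
contact_force: [0.0, -0.7, -0.6]
finger_force: 61.7
eef_pos: [0.4369, 0.2533, 0.05]
contact_force: [0.3, -0.5, 1.3]
finger_force: 61.8
eef_pos: [0.4369, 0.2533, 0.05]
contact_force: [-1.7, -1.2, 6.4]
finger_force: 62.5
```

Seated. Release, lift, then return to the round tower.

```bash
python3 -m jog '-1 0 0 -.03 0;1 0 0 0 0;1 0 0 0 0;1 0 0 0 0;1 0 0 0 0;1 0 0 0 0;1 0 0 0 0;1 0 0 -.2 0;1 0 0 -.6 0;1 0 0 -.8 0'|grep -E "pos|width"; python3 -m jog '1 0 0 -.8 0;1 0 0 -.8 0;1 0 0 -.8 0;1 0 0 -.6 0;1 0 0 0 0'|grep pos; python3 go.py .4388 -.2856 .17 199
```

```text
eef_pos: [0.4349, 0.2525, 0.088]
grip_width: 0.085
eef_pos: [0.4389, 0.2541, 0.1689]
now [0.4389 0.2541 0.1689] [ 179.97    0.45 -161.01] t 32.45 w 0.0853 
units xyz in current axes [  7.03  -20.413  -0.044] turn -0.001 
xyz in final axes (turn first) [  7.032 -20.412  -0.044]
```

```bash
python3 -m jog '1 .2 -.5 0 0;1 .32 -.93 0 0;1 .32 -.93 0 0;1 .32 -.93 0 0;1 .32 -.93 0 0;1 .32 -.93 0 0;1 .32 -.93 0 0;1 .32 -.93 0 0;1 .32 -.93 0 0;1 .32 -.93 0 0'|grep pos;python3 -m jog '1 .32 -.93 0 0;1 .32 -.93 0 0;1 .32 -.93 0 0;1 .32 -.93 0 0;1 .32 -.93 0 0;1 .32 -.93 0 0;1 .32 -.93 0 0;1 .32 -.93 0 0;1 .32 -.93 0 0;1 .32 -.93 0 0'|grep pos;python3 -m jog '1 .32 -.93 0 0;1 .32 -.93 0 0;1 .2 -.5 0 0;1 0 0 0 0;1 0 0 0 0;1 0 0 0 0;1 0 0 0 0'|grep -E "pos|rot";python3 go.py .4388 -.2856 .067 199
cat > c7.py <<'E'
from h import *
import h,sys
h.M["square_tower"]=rect(.06,.06,.014);h.M["long_barn"]=rect(.094,.052,.014)
ss=look("7")
p,s=fit("long_barn",[.4369,.2525,.33,.0185],ss,fz=False,spread=(.01,.01,.25,.004),N=1500);print("barn",p.round(4),np.degrees(p[2]).round(1),s)
q,s=fit("long_plot",[.4369,.2525,.33,.0175],ss,fz=True,spread=(.008,.008,.1,.003));print("plot",q.round(4),np.degrees(q[2]).round(1))
r,s=fit("round_plot",[.648,-.1484,0,.0175],ss,fyaw=False,spread=(.008,.008,.1,.003));print("rplot",r.round(4))
montage(ss,[(.4369,.2525,.05),(.4388,-.2856,.09)],"pics/m7.png",[("long_barn",p),("long_plot",q)],h=30,k=5.01)
E
python3 c7.py
```

```text
eef_pos: [0.4344, 0.0168, 0.1625]
eef_pos: [0.4343, -0.2285, 0.1624]
eef_pos: [0.4352, -0.2888, 0.1641]
ee_rot: [179.9, -0.0, -160.9]
now [ 0.4352 -0.2888  0.1641] [ 1.7994e+02 -1.0000e-02 -1.6093e+02] t 34.7 w 0.0851 
units xyz in current axes [-0.18   0.074  3.883] turn 0.015 
xyz in final axes (turn first) [-0.179  0.074  3.883]
barn [0.4363 0.2532 0.3462 0.0185] 19.8 46.89918437678664
plot [0.4366 0.2526 0.3261 0.0182] 18.7
rplot [ 0.6499 -0.1466  0.      0.0186]
```

View pics/m7.png

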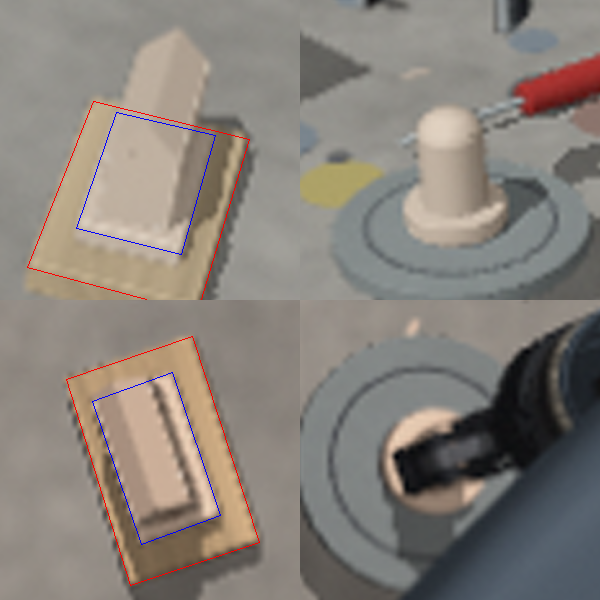

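The barn is within 1 mm and about 1° of its plot. The round tower stands on the turntable under the gripper. Pick it up and remeasure the now bare round plot.

```bash
python3 -m jog '1 -.18 .07 .4 0;1 0 0 .7 0;1 0 0 .7 0;1 0 0 .7 0;1 0 0 .7 0;1 0 0 .4 0;1 0 0 .2 0;1 0 0 0 0;1 0 0 0 0'|grep -E "pos|rot|force"; python3 -m jog '-1 0 0 0 0;-1 0 0 0 0;-1 0 0 0 0;-1 0 0 0 0;-1 0 0 0 0;-1 0 0 0 0;-1 0 0 0 0;-1 0 0 0 0;-1 0 0 0 0;-1 0 0 0 0'; python3 -m jog '-1 0 0 0 0;-1 0 0 -.3 0;-1 0 0 -.6 0;-1 0 0 -.8 0;-1 0 0 -.8 0;-1 0 0 -.8 0;-1 0 0 -.8 0;-1 0 0 -.5 0;-1 0 0 0 0;-1 0 0 0 0'|grep -E "pos|width"
python3 - <<'E'
from h import *
for t in "67":
    ss=[pickle.load(open(f"{n}_{t}.pkl","rb")) for n in("side","top")]
    for z in(.0185,.02): print(t,[x.round(4) for x in (fit("round_plot",[.649,-.1475,0,z],ss,fz=False,fyaw=False,spread=(.008,.008,0,0)))])
E
python3 go.py .6495 -.147 .165 199
```

```text
eef_pos: [0.4393, -0.2868, 0.0696]
ee_rot: [-180.0, 0.0, -161.0]
contact_force: [0.8, 0.5, 0.0]
finger_force: 0.0
clock: 36.38
eef_pos: [0.4398, -0.2876, 0.0705]
ee_rot: [-179.9, 0.1, -161.0]
contact_force: [-0.4, -0.9, 5.7]
grip_width: 0.0385
finger_force: 60.8
eef_pos: [0.4392, -0.2871, 0.1843]
grip_width: 0.0387
6 [array([ 0.65  , -0.1466,  0.    ,  0.0185]), np.float64(65.1559)]
6 [array([ 0.6501, -0.1463,  0.    ,  0.02  ]), np.float64(64.6844)]
7 [array([ 0.65  , -0.1466,  0.    ,  0.0185]), np.float64(64.9377)]
7 [array([ 0.6502, -0.1463,  0.    ,  0.02  ]), np.float64(64.478)]
now [ 0.4392 -0.2871  0.1843] [-1.7998e+02  1.0000e-02 -1.6100e+02] t 37.22 w 0.0387 
units xyz in current axes [-9.779  2.558  0.773] turn -0.001 
xyz in final axes (turn first) [-9.779  2.558  0.773]
```

```bash
python3 -m jog '-1 -.45 .12 0 0;-1 -.85 .22 0 0;-1 -.85 .22 0 0;-1 -.85 .22 0 0;-1 -.85 .22 0 0;-1 -.85 .22 0 0;-1 -.85 .22 0 0;-1 -.85 .22 0 0;-1 -.85 .22 0 0;-1 -.85 .22 0 0'|grep pos; python3 -m jog '-1 -.85 .22 0 0;-1 -.55 .15 0 0;-1 -.3 .1 0 0;-1 0 0 0 0;-1 0 0 0 0;-1 0 0 0 0;-1 0 0 0 0'|grep -E "pos|rot"; python3 go.py .65 -.1466 .06 199
```

```text
eef_pos: [0.6137, -0.1694, 0.1815]
eef_pos: [0.649, -0.1471, 0.1842]
ee_rot: [180.0, -0.0, -161.1]
now [ 0.649  -0.1471  0.1842] [ 1.7999e+02 -4.0000e-02 -1.6107e+02] t 38.63 w 0.0385 
units xyz in current axes [-4.300e-02  4.000e-03  4.969e+00] turn -0.015 
xyz in final axes (turn first) [-4.300e-02  4.000e-03  4.969e+00]
```

```bash
python3 -m jog '-1 -.04 0 .5 0;-1 0 0 .85 0;-1 0 0 .85 0;-1 0 0 .85 0;-1 0 0 .85 0;-1 0 0 .7 0;-1 0 0 .4 0;-1 0 0 0 0;-1 0 0 0 0;-1 0 0 0 0'|grep -E "pos|rot|force:"; python3 -m jog '-1 0 0 .08 0;-1 0 0 0 0;-1 0 0 0 0'|grep -E "pos|force:";python3 -m jog '-1 0 0 .08 0;-1 0 0 0 0;-1 0 0 0 0'|grep -E "pos|force:"
```

```text
eef_pos: [0.6515, -0.1466, 0.0608]
ee_rot: [-179.9, 0.1, -161.0]
contact_force: [-1.0, 0.5, 0.4]
finger_force: 60.3
eef_pos: [0.6514, -0.1463, 0.0585]
contact_force: [-0.3, -0.2, -0.3]
finger_force: 60.3
eef_pos: [0.6506, -0.1461, 0.0552]
contact_force: [0.9, 0.2, -1.6]
finger_force: 60.3
```

```bash
python3 -m jog '-1 0 0 .08 0;-1 0 0 0 0;-1 0 0 0 0'|grep -E "pos|force:";python3 -m jog '-1 0 0 .07 0;-1 0 0 0 0;-1 0 0 0 0'|grep -E "pos|force:"; python3 -m jog '-1 0 0 .05 0;-1 0 0 0 0;-1 0 0 0 0'|grep -E "pos|force:"
```

```text
eef_pos: [0.6505, -0.146, 0.0529]
contact_force: [0.0, 0.8, -1.1]
finger_force: 60.3
eef_pos: [0.6505, -0.1461, 0.0513]
contact_force: [0.2, -0.6, -0.4]
finger_force: 60.3
eef_pos: [0.6509, -0.1462, 0.0506]
contact_force: [0.3, -0.4, 1.0]
finger_force: 60.5
```

```bash
python3 -m jog '-1 0 0 .04 0;-1 0 0 0 0;-1 0 0 0 0'|grep -E "pos|force:"; python3 -m jog '-1 0 0 -.02 0;1 0 0 0 0;1 0 0 0 0;1 0 0 0 0;1 0 0 0 0;1 0 0 0 0;1 0 0 0 0;1 0 0 -.2 0;1 0 0 -.6 0;1 0 0 -.8 0'|grep -E "pos|width"; python3 -m jog '1 0 0 -.8 0;1 0 0 -.8 0;1 0 0 -.8 0;1 0 0 -.6 0;1 .6 0 0 0;1 .9 0 0 0;1 .9 0 0 0;1 .9 0 0 0;1 .9 0 0 0;1 .6 0 0 0'|grep pos;  python3 -m jog '1 .9 -.6 0 0;1 .9 -.6 0 0;1 .9 -.6 0 0;1 .5 -.6 0 0;1 0 -.5 0 0;1 0 0 0 0;1 0 0 0 0;1 0 0 0 0'
cat > c8.py <<'E'
from h import *
import h
h.M["square_tower"]=rect(.06,.06,.014);h.M["long_barn"]=rect(.094,.052,.014)
ss=look("8")
p,s=fit("round_tower",[.65,-.1466,0,.0185],ss,fz=False,fyaw=False);print(p.round(4))
montage(ss,[(.65,-.147,.05),(.44,-.014,.03)],"pics/m8.png",[("round_tower",p)],h=30,k=5.01)
im=cv2.imread("pics/m8.png");cv2.imwrite("pics/m8.png",np.hstack([im[:,:300],np.vstack([cv2.resize(s["pixels"],(400,300)) for s in ss])]))
E
python3 c8.py
```

```text
eef_pos: [0.6509, -0.1462, 0.0505]
contact_force: [-2.5, 0.6, 5.1]
finger_force: 60.5
eef_pos: [0.649, -0.1456, 0.0879]
grip_width: 0.0854
eef_pos: [0.5356, -0.1857, 0.1655]
clock: 43.3
eef_pos: [0.4853, -0.2792, 0.165]
ee_rot: [180.0, 0.0, -161.0]
contact_force: [0.0, 0.7, 0.7]
grip_width: 0.0855
finger_force: 0.0
[ 0.6515 -0.1468  0.      0.0185]
```

View pics/m8.png

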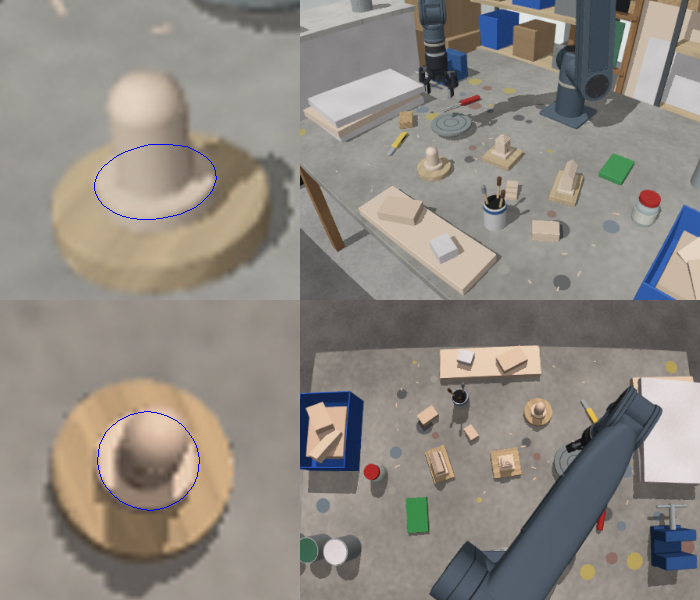

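All three buildings stand on their own plots: the round tower is within 1.5 mm of its plot's centre. The jar and both offcuts look undisturbed, and the gripper is clear.

```bash
python3 -c "from bench import close_job; print(close_job())"
```

```text
the job is handed in; nothing more can be done
None
```

I handed the job in with all three buildings upright on their matching plots, within about 1.5 mm and 1° of centred and lined up by the camera images; the bystanders look undisturbed and it took about 44 s of the 104 s.

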